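Set a marking ring to the red pin and lock it

ROBOT

A 6-joint arm with a two-finger parallel gripper is mounted at the origin on the work surface. World frame = base frame: x ahead of the robot, y to its left, z up, the work surface at z = 0. Lengths are in m, angles in degrees, forces in N, time in s.
With the tool pointing down it reaches from about 0.25 to 0.725 m from the base axis. Payload 9.7 kg.
Tool frame: the origin (TCP) lies midway between the tips of the shut fingers; the grasp point (between the pads) lies bot.hold_point_z behind it (bot.hold_point_z is the distance from the TCP to the grasp point, in m); z points along the fingers, y is the line along which they close (so a half turn about z gives the same grasp; the last joint's range is limited). The gripper opens to 85 mm and grips with 20 to 120 N. Pads are 22 mm wide; open, the fingers measure 114 mm over their backs; the gripper's body (76 mm by 85 mm) begins 54 mm behind the grasp point. The pads swing forward as they close: fully open they stand 13 mm farther back than shut.
Start: joints at [65.833, 4.979, 10.078, 95.1, 0, 90], TCP at [0.225, 0.502, 0.231] pointing down, gripper open.
Joint ranges: [-179.16, 179.16], [-48.56, 103.87], [-65.8, 70.77], [-126.05, 130.52], [-82.76, 87.17], [-180, 180]. Speed limits (degrees/s): [127.2, 127.2, 147.25, 180, 180, 180].

INTERFACE

Orientations are given as [roll, pitch, yaw] about the fixed x, y, z axes, in that order (R = Rz(yaw) Ry(pitch) Rx(roll)).
In Python, from workcell import bot, camera, camera_model, ticket gives the robot as it stands.
- The arm moves only by the tool send_rows, never from a script. Its argument "targets" is text: rows parted by semicolons, each of 5 numbers parted by spaces: the shift along the tool's x, y, z in mm, then the turn about the tool's z in degrees, then the closure in counts, from 0 (fully open) to 255 (shut). A call has 1 to 20 rows; each row is the pose to reach, as a shift and turn from the pose commanded when the call began, along the tool's axes at that moment; what a row does not reach only later rows make up. A row lasts 1/8 s, in which the tool goes at most 62.5 mm and 10.7 degrees, less where a joint would pass 70% of its speed; a pose out of reach is approached as far as the arm can. A call with a gripper value outside its range is refused whole. The fingers move at their own pace and stop on an object; "newtons" is the grip in N (left out, the last holds). Time passes only in rows, so rows that repeat a pose let the fingers close. It gives the time, the measured TCP pose, the force, the opening and the grip force at its end, in the units of the state.
- bot.get_obs(): the state, without advancing time (a new reading comes with each control period).
- camera(name): name is "scene" or "side" or "wrist"; returns the picture (400x640x3 uint8, blue, green, red); there is no depth.
- camera_model(name): a dict with "K" (3x3 intrinsics, pixels), "pose" (4x4, takes a point from camera to world coordinates); the wrist camera has in their place "T_tool_cam" (4x4, takes a point from camera to tool coordinates, whose origin is the TCP and whose axes are the flange's). Camera axes: x right, y down, z forward; pixel columns grow to the right and rows downward; lengths in m; the calibration is good to about 2 mm. A picture is of the moment at which its call begins: read the wrist's pose just before it. camera_model takes no time and is no camera call.
- ticket.job_done(): hands the job in; it is judged then, once.
The state is a dict: "time": time; "q": joint angles; "qd": joint speeds; "joint_efforts": joint torques, N m; "ee_pos": TCP position; "tcp_rot": TCP orientation; "wrist_force": force on the tool from outside, world axes, zero at the start; "torque": the same for the moment, N m; "opening": finger opening in m; "grasp_force": force on a finger pad.
Only numpy, scipy, OpenCV 4.12 (cv2) and the standard library are available. Lean on these libraries where they do the work, as an engineer would, in place of code of your own. Each camera call takes 0.05 s, during which the arm holds its last target. There are 200 camera calls.

TASK

Push the orange lever of the wood-slice marking jig sideways around its arc until the ring's black pointer points straight at the red pin on the scale, and leave it there. Then push the green-knobbed lock toggle on the jig right over to its other end, away from the robot. Do not touch or lift the wood slice lying in the ring, and leave everything else on the table where it is.

Things in the scene. Friction and masses are not known exactly. Their poses are not given: they have to be found in the camera images.
- jig: Fixed plywood board 260 x 350 x 18 mm carrying the ring, the scale and the lock. Origin: underside of the board on the ring's vertical axis; +x of the board points away from the robot (pins and pointer side), +y to the left (lock side); it may be turned by up to 0.3 rad about the vertical.
- ring (a joint): Rotation of the ring about the vertical axis through the jig's origin, rad; 0: pointer along the jig's +x and lever along its -x; grows counter-clockwise seen from above (so the lever, opposite the pointer, moves towards the jig's -y side when it grows and the pointer towards +y). Stops at -1.1 and 1.1. Stiff friction of 0.2 N m, about 2 N at the lever; it stays where it is left. The aluminium ring is 150 mm across; its top is 35 mm above the table.
- lever: The ring's lever: a dark flat arm, 14 mm wide, reaching from the ring's rim, with a round upright orange post at its outer end, 14 mm in diameter and 44 mm tall, topped by a 20 mm ball. Origin: foot of the post on the post's axis, 35 mm above the table, 118 mm from the ring's axis; the ball's top is 89 mm above the table. +x points from the post to the ring's axis, and on from there to the pointer. It is fixed to the ring.
- pointer_tip (a point): Tip of the slim black pointer bar on the ring's top, 6 mm wide and 33 mm long, diametrically opposite the lever; the tip is 85 mm from the ring's axis and 33 mm above the table. +x is the direction in which it points (radially outwards).
- pin_red: Red round pin fixed in the white scale, 12 mm in diameter, 14 mm tall: the mark to set. Origin: centre of its foot, on the board's top (18 mm above the table), 92 to 121 mm from the ring's axis, to the left or the right of the middle (red and blue change places).
- pin_blue: Blue pin like the red one, on the other side of the scale: not the mark to set.
- lock (a joint): Lock toggle on a grey block at the jig's left (+y) side, rad; 0: it leans towards the robot (jig's -x, unlocked), 1.0: fully over to the jig's +x (locked). It needs about 1.5 N at its knob and stays where it is left. It tilts about a level axis 50 mm below the knob's centre, 40 mm above the table, at 30 mm in x and 148 mm in y from the jig's origin. It does not stop the ring from being pushed later.
- lock_tip (a point): Centre of the toggle's green ball, 26 mm in diameter; it is about 84 mm above the table at either end and 90 mm halfway. A steel stem 10 mm thick joins it to the block; the block is 70 mm long, 50 mm wide, its top 43 mm above the table, with a bump at the pivot up to 53 mm.
- slice: Round wood slice, 94 mm across, 12 mm thick, lying loose in the ring's recess (8 mm deep, 4 mm play), turning with the ring. Origin: centre of its underside, 27 mm above the table; its top is 39 mm above the table. Must not be touched.
- blank: Spare wood slice, 100 mm across, 12 mm thick, loose on the table left of the jig, near the robot. Origin: centre of its underside. Leave alone.
- glue_gun: Yellow glue gun lying on its side, about 165 x 130 x 35 mm, right of the jig. Origin: underside, under its barrel. Leave alone.
- phone: Black phone, 150 x 73 x 9 mm, flat on the table left of the jig. Origin: centre of its underside, x along its length. Leave alone.
- pencil: Flat green carpenter's pencil, 155 x 14 x 8 mm, lying on the right margin of the jig's board. Origin: underside near its middle, x along it. Leave alone.
- glue_bottle: Small yellow glue bottle, 30 mm in diameter, 65 mm tall, standing between robot and jig, on the right. Origin: centre of its underside. Leave alone.
- ruler: Wooden ruler, 180 x 28 x 5 mm, flat on the table between robot and jig. Origin: centre of its underside, x along it. Leave alone.

How it is judged (in metres and radians):
On the way, in this order (a step that is already met when the one before it is completed fails the run):
1. the fingers push the lever (contact force between lever and the fingers above 0.3 N).
2. the ring is set: the pointer's line passes within 5 mm of the red pin's centre and the ring is at rest (y of pin_red in the frame of pointer_tip between -0.005 and 0.005 m and x of pin_red in the frame of pointer_tip above 0 m and velocity of joint ring between -0.05 and 0.05 rad/s), for 0.3 s.
3. the lock toggle is pushed over (value of joint lock above 0.85 rad), for 0.2 s.
At the end, for the whole second after the job is handed in: The pointer's line passes within 5 mm of the red pin's centre with the ring at rest, the lock toggle stands beyond 0.85 rad (of 1.0), the slice still lies in its ring and the other things are within 20 mm of where they were (all of step 2 and value of joint lock above 0.85 rad and distance of slice from where it was at the start of the episode below 0.012 m and distance of each of glue_gun, phone, pencil, glue_bottle, ruler, blank from where it was at the start of the episode below 0.02 m); the robot touches nothing.
It fails at once if the robot touches the wood slice (contact force between slice and the fingers above 0.5 N or contact force between slice and the arm above 0.5 N).
It fails at once if the wood slice leaves its ring (distance of slice from where it was at the start of the episode above 0.015 m).
It fails at once if another thing on the table is moved by more than 30 mm, lifted or knocked over (distance of any of glue_gun, phone, pencil, glue_bottle, ruler, blank from where it was at the start of the episode above 0.03 m or angle between glue_bottle's own z axis and vertical above 0.5 rad).
It fails at once if the lock is pushed over while the pointer is off the red pin (value of joint lock above 0.85 rad and (y of pin_red in the frame of pointer_tip above 0.012 m or y of pin_red in the frame of pointer_tip below -0.012 m)).
It also fails if it takes over 64 s, if anything falls off the work surface, if the arm or the gripper's body presses on something with over 40 N, if the wrist force passes 120 N, or if a joint passes its speed limit or range.

## Working session

There is one attempt and no reset: what is moved stays moved. The work goes in short steps, Python scripts to look and compute and a tool call to move; the robot and the scene stay as the last step left them, time stands still between calls to the robot, and variables do not carry over. Pictures are saved under pics/ and viewed, at most 10 in all, crops included, and the job is handed in when it is done.

Besides the shell and the picture viewer there is one more tool, called after "Emit:" by a JSON object that holds its "op" and its "data". send_rows: Moves the arm, as the interface text tells. Its arguments: {"type":"object","properties":{"targets":{"type":"string"},"newtons":{"type":"number"}},"required":["targets"]}

```bash
mkdir -p pics; python3 - <<'E'
from workcell import bot,camera,camera_model
import cv2,numpy as np
print(bot.get_obs()); print(bot.hold_point_z)
for n in ("scene","side"):
    cv2.imwrite(f"pics/{n}0.png",camera(n)); m=camera_model(n); print(n,m["K"],m["pose"])
print(camera_model("wrist"))
E
```

```text
{'time': 0.0, 'q': array([6.58325905e+01, 5.01090521e+00, 1.00334804e+01, 9.50996440e+01,
       1.48614895e-03, 8.99990252e+01]), 'qd': array([-0.00750016,  0.04314122, -0.03155147,  0.08815972,  0.08463559,
       -0.08184332]), 'joint_efforts': array([ 1.35663231e-03, -5.20398760e+01,  4.64792633e+01,  1.69150456e-02,
        1.37671914e-04, -1.41935061e-05]), 'ee_pos': array([0.22506883, 0.50158175, 0.23057622]), 'tcp_rot': array([-1.79922931e+02, -1.48745883e-03,  1.55833563e+02]), 'wrist_force': array([ 0.13514187, -0.02966175,  0.33852253]), 'torque': array([ 0.01453264, -0.00985016,  0.01793659]), 'grasp_force': 0.0, 'opening': 0.0854936662589365}
0.0187
scene [[415.57798167   0.         320.13147631]
 [  0.         415.57798167 204.16554618]
 [  0.           0.           1.        ]] [[ 0.09490122  0.69732015 -0.71044941  1.26458874]
 [ 0.99543309 -0.07387889  0.0604555  -0.02057571]
 [-0.01033038 -0.71294215 -0.70114675  0.77817863]
 [ 0.          0.          0.          1.        ]]
side [[416.16976473   0.         318.53139194]
 [  0.         416.16976473 195.93417181]
 [  0.           0.           1.        ]] [[ 0.8577077  -0.27395486  0.43507038  0.16493991]
 [-0.5140828  -0.46933268  0.71794548 -0.60151476]
 [ 0.00750809 -0.83944957 -0.54338573  0.58894653]
 [ 0.          0.          0.          1.        ]]
{'K': array([[356.99620916,   0.        , 323.02562348],
       [  0.        , 356.99620916, 202.87904652],
       [  0.        ,   0.        ,   1.        ]]), 'T_tool_cam': array([[ 1.64317315e-04, -9.46407163e-01, -3.22975935e-01,
         8.32283220e-02],
       [ 9.99997988e-01, -4.90166172e-04,  1.94507916e-03,
        -1.02114160e-03],
       [-1.99914873e-03, -3.22975605e-01,  9.46405179e-01,
        -1.41857450e-01],
       [ 0.00000000e+00,  0.00000000e+00,  0.00000000e+00,
         1.00000000e+00]])}
```

View pics/scene0.png

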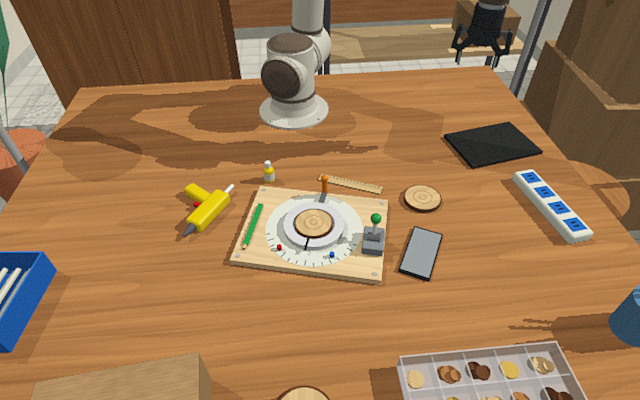

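View pics/side0.png

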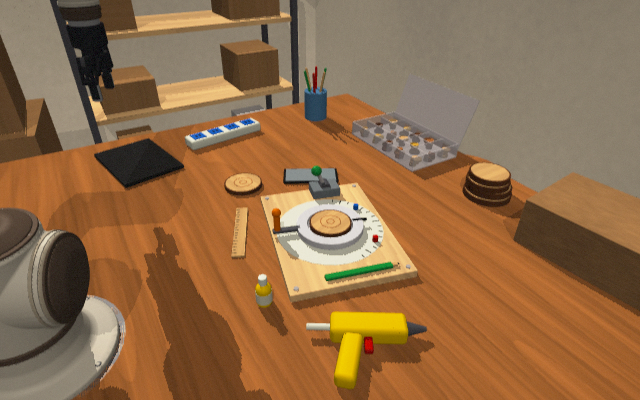

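The scene view shows the orange ball at (324,178), green knob (376,218), red pin (279,247), blue pin (332,254) and pointer tip about (306,249). The side view shows orange (276,214), green (316,171), red (376,238) and blue (355,207).

```bash
cat > h.py <<'E'
from workcell import bot,camera,camera_model
import cv2,numpy as np
from scipy.spatial.transform import Rotation as R
def cam(n):
    m=camera_model(n)
    if n=="wrist":
        o=bot.get_obs();T=np.eye(4);T[:3,:3]=R.from_euler('xyz',o['tcp_rot'],degrees=True).as_matrix();T[:3,3]=o['ee_pos']
        P=T@m["T_tool_cam"]
    else: P=m["pose"]
    return m["K"],P
def ray(KP,uv):
    K,P=KP; d=P[:3,:3]@np.linalg.solve(K,[uv[0],uv[1],1]); return P[:3,3],d
def onz(KP,uv,z):
    o,d=ray(KP,uv); return o+d*(z-o[2])/d[2]
def tri(a,b):
    A=[];B=[]
    for o,d in (a,b):
        d=d/np.linalg.norm(d);M=np.eye(3)-np.outer(d,d);A.append(M);B.append(M@o)
    return np.linalg.lstsq(np.vstack(A),np.hstack(B),rcond=None)[0]
H={'orange':((5,200,120),(14,255,255)),'green':((50,120,40),(75,255,255)),'red':((0,190,80),(4,255,255)),'blue':((105,150,80),(125,255,255))}
def blobs(im,c,near=None,minA=8):
    m=cv2.inRange(cv2.cvtColor(im,cv2.COLOR_BGR2HSV),*H[c])
    if c=='red': m|=cv2.inRange(cv2.cvtColor(im,cv2.COLOR_BGR2HSV),(174,190,80),(180,255,255))
    n,_,s,ce=cv2.connectedComponentsWithStats(m)
    return [(ce[i].round(1),s[i].tolist()) for i in range(1,n) if s[i][4]>=minA and (near is None or np.hypot(*(ce[i]-near))<15)]
E
python3 - <<'E'
from h import *
N={'orange':((324,183),(276,214)),'green':((376,218),(316,171)),'red':((279,247),(376,238)),'blue':((332,254),(355,207))}
cs,cd=cam("scene"),cam("side"); a,b=cv2.imread("pics/scene0.png"),cv2.imread("pics/side0.png")
for c,(p,q) in N.items():
    x,y=blobs(a,c,p),blobs(b,c,q); print(c,x,y)
    if x and y: print(tri(ray(cs,x[0][0]),ray(cd,y[0][0])).round(4))
E
```

```text
orange [(array([323.8, 184.3]), [321, 177, 7, 15, 46])] [(array([275.8, 212.4]), [272, 209, 9, 8, 51]), (array([276.5, 223.4]), [274, 217, 6, 14, 74])]
[0.4677 0.0624 0.0706]
green [(array([375.5, 218. ]), [371, 213, 10, 11, 79])] [(array([316. , 170.4]), [312, 166, 10, 10, 76])]
[0.6209 0.162  0.0867]
red [(array([278.7, 246.8]), [277, 245, 4, 5, 18])] [(array([375. , 238.1]), [373, 235, 5, 7, 30])]
[ 0.6341 -0.0648  0.0271]
blue [(array([331.5, 254.3]), [330, 252, 4, 6, 22])] [(array([355.5, 206.3]), [354, 204, 4, 6, 22])]
[0.6682 0.0557 0.0267]
```

Emit:
{"op": "send_rows", "data": {"targets": "-51 -30 0 7 255;-102 -60 0 14 255;-153 -90 0 20 255;-205 -119 0 27 255;-256 -149 0 33 255;-307 -179 0 40 255;-358 -209 0 46 255;-410 -239 0 53 255;-461 -269 0 60 255;-512 -298 0 66 255;-512 -298 0 66 255;-512 -298 0 66 255;-512 -298 0 66 255", "newtons": 20}}

```text
time: 1.72
ee_pos: [0.5698, 0.0213, 0.2315]
tcp_rot: [180.0, -0.0, 89.9]
wrist_force: [-0.3, -0.7, 0.0]
opening: 0.0002
grasp_force: 0.0
```

```bash
python3 - <<'E'
from h import *
o=bot.get_obs();print(o['time'],o['ee_pos'],o['tcp_rot'],o['q'][5],o['opening'])
w=cam("wrist");im=camera("wrist");cv2.imwrite("pics/w1.png",im);np.save("w1.npy",w[1])
for c in H: 
  for p,s in blobs(im,c,minA=60): print(c,p,s,onz(w,p,.032).round(4))
E
```

```text
1.725 [0.56977543 0.02134474 0.23150384] [ 1.79994341e+02 -8.39148394e-03  8.99393827e+01] 92.20192746391739 0.00017711663483536676
orange [190.6 135.6] [178, 124, 33, 24, 407] [0.4441 0.0554 0.032 ]
green [394.2   5.7] [378, 0, 33, 16, 354] [0.6303 0.1649 0.032 ]
green [265.7 286.4] [243, 276, 46, 22, 548] [ 0.5067 -0.1088  0.032 ]
red [382.3 246.7] [378, 240, 10, 14, 109] [ 0.6321 -0.061   0.032 ]
blue [424.1 133.9] [418, 128, 13, 13, 126] [0.6655 0.0568 0.032 ]
```

View pics/w1.png

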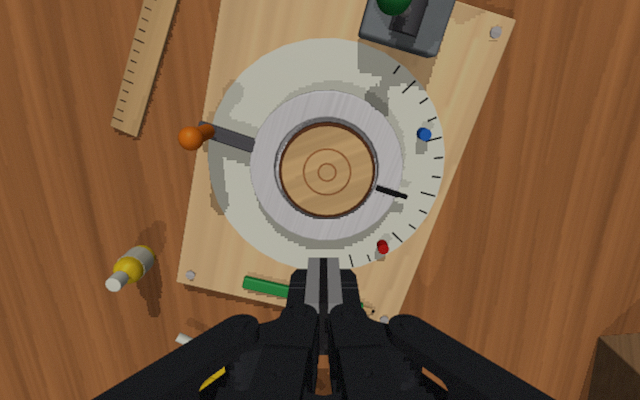

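The wrist view shows the orange ball at (190,138), ring centre about (326,165), pointer tip at about (406,196), red pin (382,247), blue pin (424,134) and the green knob at the top edge.

```bash
python3 - <<'E'
from h import *
im=cv2.imread("pics/w1.png");w=(camera_model("wrist")["K"],np.load("w1.npy"))
hsv=cv2.cvtColor(im,cv2.COLOR_BGR2HSV)
for p in [(265,200),(300,225),(330,105),(390,150),(235,220),(330,65),(395,192),(235,140),(200,130)]: print(p,hsv[p[1],p[0]],end=' ')
def circ(P):
    A=np.c_[2*P,np.ones(len(P))];s=np.linalg.lstsq(A,(P**2).sum(1),rcond=None)[0];return s[:2],np.sqrt(s[2]+s[:2]@s[:2])
# ring outer edge by radial gradient of saturation from approx centre
g=cv2.GaussianBlur(hsv[:,:,1].astype(float),(3,3),0)
E=[]
for t in np.radians(np.arange(0,360,3)):
    r=np.arange(66,86,.5);x=326+r*np.cos(t);y=165+r*np.sin(t)
    v=cv2.remap(g.astype(np.float32),x.astype(np.float32)[None],y.astype(np.float32)[None],1)[0]
    k=np.argmax(np.gradient(v)); E.append(onz(w,(x[k],y[k]),.035)[:2])
E=np.array(E)
for _ in range(6):
    c,rr=circ(E);d=np.abs(np.hypot(*(E-c).T)-rr);E=E[d<max(.002,np.percentile(d,80) if _<3 else .002)]
print('\nring',c,rr,len(E))
# pointer: dark pixels
m=cv2.inRange(hsv[:,:,2],0,60);m[:, :378]=0;m[:,412:]=0;m[:178]=0;m[205:]=0
q=np.argwhere(m)[:,::-1];P=np.array([onz(w,p,.034)[:2] for p in q]);mu=P.mean(0);v=np.linalg.svd(P-mu)[2][0];v*=np.sign(v@(mu-c))
print('ptr',len(q),mu,np.degrees(np.arctan2(v[1],v[0])),'from c',np.degrees(np.arctan2(*(mu-c)[::-1])),'maxr',np.hypot(*(P-c).T).max())
ball=onz(w,(190.6,137),.079)[:2];print('ball',ball,np.hypot(*(ball-c)),np.degrees(np.arctan2(*(c-ball)[::-1])))
for n,p,z in (('red',(382.3,246.7),.027),('blue',(424.1,133.9),.027)):
    X=onz(w,p,z)[:2];print(n,X,np.hypot(*(X-c)),np.degrees(np.arctan2(*(X-c)[::-1])))
X=onz(w,(394.2,4),.084)[:2];print('green',X,X-c)
E
```

```text
(265, 200) [  0   6 167] (300, 225) [  6   7 171] (330, 105) [  0   5 165] (390, 150) [173   6 174] (235, 220) [ 26  21 180] (330, 65) [ 28  20 178] (395, 192) [30 13 20] (235, 140) [135   7  70] (200, 130) [ 13 227 120] 
ring [0.57249456 0.02258382] 0.07407461959086906 118
ptr 143 [ 6.37571478e-01 -2.85954911e-04] -18.092251535829472 from c -19.362840991784203 maxr 0.08473210791658747
ball [0.4611844  0.06092063] 0.11772706869277129 -19.00444146383168
red [ 0.6329727  -0.06337603] 0.10510327724367811 -54.87121256697417
blue [0.66691144 0.05610919] 0.10019229935940034 19.548842213923347
green [0.62099433 0.15665017] [0.04849977 0.13406635]
```

Emit:
{"op": "send_rows", "data": {"targets": "1 -45 0 10 255;2 -90 0 20 255;3 -137 0 30 255;3 -137 40 37 255;3 -137 90 37 255;3 -137 135 37 255;3 -137 165 37 255;3 -137 176 37 255;3 -137 176 37 255;3 -137 176 37 255"}}

```text
time: 3.02
ee_pos: [0.4341, 0.0239, 0.0568]
tcp_rot: [179.9, -0.1, 52.9]
wrist_force: [1.1, 0.7, 0.4]
opening: -0.0002
grasp_force: 0.0
```

Emit:
{"op": "send_rows", "data": {"targets": "12 0 0 0 255;20 0 0 0 255;25 -1 0 0 255;31 -2 0 0 255;37 -4 0 0 255;42 -5 0 0 255;47 -6 0 0 255;52 -6 0 0 255;57 -6 0 0 255;62 -6 0 0 255;67 -6 0 0 255;72 -6 0 0 255;77 -5 0 0 255;82 -4 0 0 255;86 -4 0 0 255;86 -4 0 0 255;86 -4 0 0 255"}}

```text
time: 5.15
ee_pos: [0.4823, 0.0947, 0.0554]
tcp_rot: [180.0, -0.0, 52.8]
wrist_force: [0.2, -0.1, -0.6]
opening: -0.0004
grasp_force: 0.0
```

```bash
python3 - <<'E'
from h import *
o=bot.get_obs();print(o['time'],o['ee_pos'],o['wrist_force'])
cs,cd=cam("scene"),cam("side"); a,b=camera("scene"),camera("side")
x,y=blobs(a,'orange',minA=20),blobs(b,'orange',minA=20);print(x,y)
cv2.imwrite("pics/s2.png",cv2.resize(a[150:300,220:420],None,fx=4,fy=4))
E
```

```text
5.15 [0.48227761 0.0947343  0.05542415] [ 0.20659641 -0.09449771 -0.58003273]
[(array([345.1, 191.7]), [343, 183, 7, 17, 41])] []
```

View pics/s2.png

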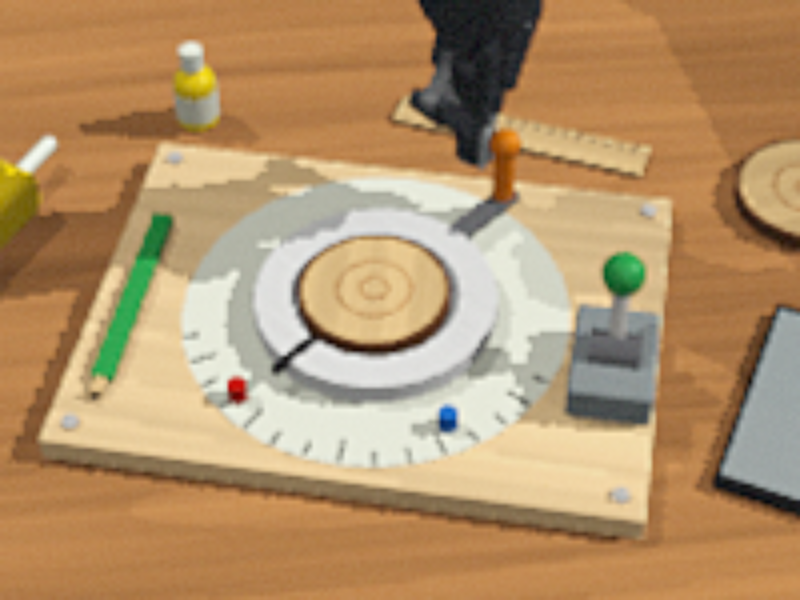

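The lever has moved. The pointer tip in the crop, at about (278,368), is a few degrees short of the red pin at (237,390). I'll back off, lift and measure from the wrist camera.

Emit:
{"op": "send_rows", "data": {"targets": "66 -4 0 0 255;66 -4 -50 0 255;70 15 -110 0 255;76 70 -160 0 255;83 111 -176 0 255;83 111 -176 0 255;83 111 -176 0 255;83 111 -176 0 255"}}

```text
time: 6.25
ee_pos: [0.6196, 0.0942, 0.2309]
tcp_rot: [-180.0, 0.0, 52.9]
wrist_force: [-0.3, -0.3, 0.3]
opening: 0.0003
grasp_force: 0.0
```

```bash
cat > m.py <<'E'
from h import *
c=np.array([.5725,.0226])
o=bot.get_obs();print(o['time'],o['ee_pos'],o['tcp_rot'],o['q'].round(1))
w=cam("wrist");im=camera("wrist");hsv=cv2.cvtColor(im,cv2.COLOR_BGR2HSV)
import sys;cv2.imwrite(sys.argv[1],im)
m=cv2.inRange(hsv[:,:,2],0,60)
q=np.argwhere(m)[:,::-1];P=np.array([onz(w,p,.034)[:2] for p in q])-c
r=np.hypot(*P.T);a=np.degrees(np.arctan2(P[:,1],P[:,0]));k=(r>.055)&(r<.088)&(a<-10)&(a>-80)
mu=P[k].mean(0);v=np.linalg.svd(P[k]-mu)[2][0];v*=np.sign(v@mu)
print('ptr',k.sum(),np.degrees(np.arctan2(*v[::-1])),'from c',np.degrees(np.arctan2(*mu[::-1])),r[k].max(),a[k].min(),a[k].max())
for col,z in (('red',.027),('blue',.027),('orange',.079),('green',.084)):
  for p,s in blobs(im,col,minA=60):
    X=onz(w,p,z)[:2];d=X-c;print(col,p,s,X.round(4),np.hypot(*d).round(4),np.degrees(np.arctan2(*d[::-1])).round(2), 'offset of pin from ptr line mm',1000*(-np.sin(t:=np.arctan2(*mu[::-1]))*d[0]+np.cos(t)*d[1]))
E
python3 m.py pics/w2.png
```

```text
6.25 [0.6196195  0.09423077 0.23089824] [-1.79955854e+02  3.38887473e-02  5.28755588e+01] [  8.6  16.   22.8  96.8   0.  135.8]
ptr 110 -76.56812739923566 from c -77.75471044896693 0.08511226530821668 -79.98535617063273 -75.57595034175891
red [419.7 273.5] [414, 267, 13, 14, 115] [ 0.6336 -0.0628] 0.105 -54.46 offset of pin from ptr line mm 41.538075942089776
blue [384.3 170.7] [378, 165, 14, 13, 124] [0.6672 0.0565] 0.1006 19.68 offset of pin from ptr line mm 99.72919735796923
orange [225.7 191.7] [215, 174, 24, 31, 329] [0.5484 0.1389] 0.1187 101.7 offset of pin from ptr line mm 1.1386113005137435
green [271.6 118.4] [256, 103, 32, 32, 813] [0.6202 0.1624] 0.1478 71.15 offset of pin from ptr line mm 76.31467905417098
```

View pics/w2.png

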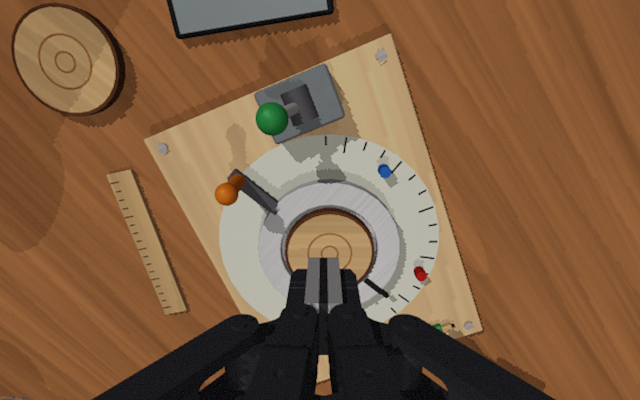

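I mistook that move: rows count from the pose at the start of each call, so the backoff pushed the lever on, to 101.7°. The slice is still seated, and the lock and the other things are untouched. The pointer is now at −77.7° and the pin at −54.65°. I'll come down on the lock side of the ball and push it back.

Emit:
{"op": "send_rows", "data": {"targets": "10 -36 0 10 255;19 -71 0 20 255;19 -71 0 25 255;19 -71 50 25 255;19 -71 100 25 255;19 -71 140 25 255;19 -71 160 25 255;19 -71 168 25 255;19 -71 168 25 255;19 -71 168 25 255"}}

```text
time: 7.55
ee_pos: [0.5761, 0.152, 0.0647]
tcp_rot: [180.0, -0.1, 27.8]
wrist_force: [-1.3, 0.1, -0.6]
opening: -0.0
grasp_force: 0.0
```

Emit:
{"op": "send_rows", "data": {"targets": "-5 0 0 0 255;-10 0 0 0 255;-14 -1 0 0 255;-18 -2 0 0 255;-22 -3 0 0 255;-26 -4 0 0 255;-30 -4 0 0 255;-34 -4 0 0 255;-38 -5 0 0 255;-42 -5 0 0 255;-46 -5 0 0 255;-49 -5 0 0 255;-51 -5 0 0 255;-51 -5 0 0 255;-51 -5 0 0 255"}}

```text
time: 9.43
ee_pos: [0.5281, 0.1321, 0.0632]
tcp_rot: [180.0, 0.0, 27.8]
wrist_force: [-0.2, -0.4, 0.1]
opening: -0.0
grasp_force: 0.0
```

Emit:
{"op": "send_rows", "data": {"targets": "5 0 0 0 255;10 0 0 0 255;10 0 -10 0 255;10 0 -50 0 255;10 0 -105 0 255;0 50 -150 0 255;-10 100 -168 0 255;-10 119 -168 0 255;-10 119 -168 0 255;-10 119 -168 0 255;-10 119 -168 0 255"}}

```text
time: 10.8
ee_pos: [0.5744, 0.0236, 0.2309]
tcp_rot: [-180.0, 0.0, 27.9]
wrist_force: [-0.3, 0.2, -0.0]
opening: 0.0002
grasp_force: 0.0
```

```bash
python3 m.py pics/w3.png
```

```text
10.8 [0.57438086 0.02355389 0.23087524] [-1.79970928e+02  4.26096175e-02  2.79120852e+01] [  2.3   8.5  13.9  95.4   0.  154.4]
ptr 159 -56.07515931051403 from c -58.154011956184 0.08466134933128595 -60.95439190110626 -55.98307906714644
red [429.8 158.2] [423, 152, 15, 13, 133] [ 0.6334 -0.0638] 0.1057 -54.83 offset of pin from ptr line mm 6.120228407484038
red [495.9 360.2] [489, 356, 13, 10, 73] [ 0.4643 -0.2701] 0.3121 -110.29 offset of pin from ptr line mm -246.36643566649892
blue [339.3  64.6] [334, 59, 12, 13, 124] [0.6669 0.0558] 0.1001 19.39 offset of pin from ptr line mm 97.74004087179358
orange [184.5 196.6] [176, 186, 17, 22, 260] [0.508  0.1237] 0.1199 122.54 offset of pin from ptr line mm -1.4481028593466214
green [186.2  48.4] [169, 30, 36, 37, 1029] [0.6202 0.163 ] 0.1483 71.22 offset of pin from ptr line mm 114.60978286590807
green [435.5 250.6] [384, 206, 104, 91, 1659] [ 0.5679 -0.094 ] 0.1167 -92.25 offset of pin from ptr line mm -65.39700684073321
```

View pics/w3.png

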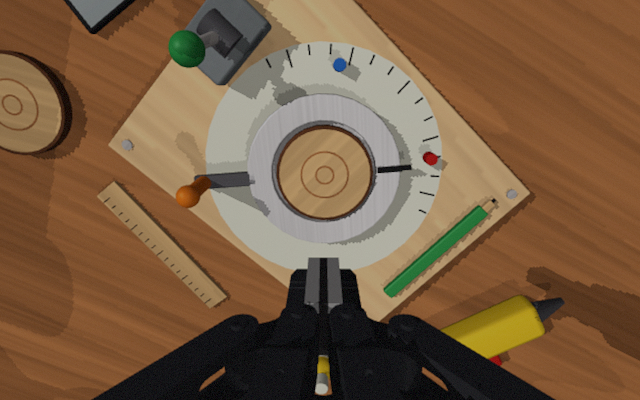

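The pointer is about 3° past the pin (pixel 410,168 against the pin at 430,158), as planned. I'll return behind the ball and push about 6 mm further than the last stop.

Emit:
{"op": "send_rows", "data": {"targets": "10 -60 0 0 255;20 -119 0 0 255;20 -119 50 0 255;20 -119 105 0 255;20 -119 145 0 255;20 -119 165 0 255;20 -119 168 0 255;20 -119 168 0 255;16 -119 168 0 255;12 -119 168 0 255;10 -119 168 0 255;8 -119 168 0 255;6 -118 168 0 255;5 -118 168 0 255;4 -118 168 0 255;4 -118 168 0 255;4 -118 168 0 255;4 -118 168 0 255"}}

```text
time: 13.1
ee_pos: [0.5233, 0.1286, 0.0632]
tcp_rot: [180.0, 0.0, 27.8]
wrist_force: [0.7, -0.0, 0.7]
opening: 0.0002
grasp_force: 0.6
```

Emit:
{"op": "send_rows", "data": {"targets": "5 0 0 0 255;10 0 0 0 255;10 0 -10 0 255;10 0 -50 0 255;10 0 -105 0 255;5 50 -150 0 255;-4 100 -168 0 255;-4 118 -168 0 255;-4 118 -168 0 255;-4 118 -168 0 255;-4 118 -168 0 255"}}

```text
time: 14.48
ee_pos: [0.5744, 0.0235, 0.2309]
tcp_rot: [-180.0, 0.0, 27.9]
wrist_force: [-0.7, 0.5, -0.5]
opening: -0.0001
grasp_force: 0.0
```

```bash
python3 m.py pics/w4.png
```

```text
14.475 [0.57437251 0.02353137 0.2308869 ] [-1.79973523e+02  4.14589885e-02  2.79136143e+01] [  2.3   8.5  13.9  95.4   0.  154.4]
ptr 163 -53.70988138486577 from c -55.40718055892583 0.0848247789204095 -58.10790315870104 -53.069626855482845
red [429.7 158.1] [423, 152, 14, 13, 131] [ 0.6334 -0.0637] 0.1056 -54.78 offset of pin from ptr line mm 1.149991299060342
red [496.  360.2] [489, 356, 13, 10, 72] [ 0.4643 -0.2703] 0.3122 -110.27 offset of pin from ptr line mm -255.30528629630734
blue [339.3  64.5] [334, 59, 12, 13, 124] [0.667  0.0558] 0.1002 19.38 offset of pin from ptr line mm 96.66120775204712
orange [185.9 202.9] [177, 192, 18, 22, 253] [0.5032 0.1205] 0.12 125.31 offset of pin from ptr line mm -1.4955145945900958
green [186.3  48.4] [169, 30, 36, 37, 1030] [0.6203 0.1629] 0.1482 71.2 offset of pin from ptr line mm 118.95807248413598
green [435.4 250.7] [384, 206, 103, 91, 1662] [ 0.5678 -0.094 ] 0.1167 -92.31 offset of pin from ptr line mm -70.06346047580145
```

View pics/w4.png

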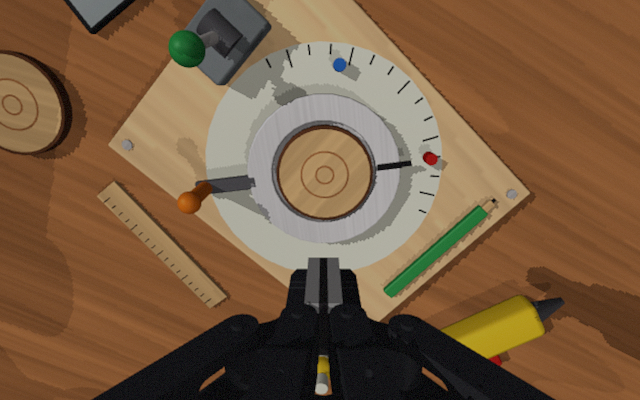

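The pointer is on the pin: −54.8° against −54.8°, an offset of about 1 mm or less. Next is the lock: above the near side of the knob, tool x along the jig axis.

Emit:
{"op": "send_rows", "data": {"targets": "20 -30 0 -10 255;40 -62 0 -20 255;60 -94 0 -30 255;81 -126 0 -40 255;81 -126 0 -50 255;81 -126 0 -60 255;81 -126 0 -70 255;81 -126 0 -80 255;81 -126 0 -90 255;81 -126 0 -100 255;81 -126 0 -110 255;81 -126 0 -120 255;81 -126 0 -130 255;81 -126 0 -135 255;81 -126 60 -135 255;81 -126 110 -135 255;81 -126 145 -135 255;81 -126 163 -135 255;81 -126 163 -135 255;81 -126 163 -135 255"}}

```text
time: 17.02
ee_pos: [0.5884, 0.1721, 0.0701]
tcp_rot: [179.9, 0.1, 162.8]
wrist_force: [0.9, -0.7, 0.5]
opening: 0.0001
grasp_force: 0.0
```

Emit:
{"op": "send_rows", "data": {"targets": "-5 0 0 0 255;-9 0 0 0 255;-13 0 0 0 255;-17 0 0 0 255;-21 0 0 0 255;-25 0 0 0 255;-29 0 0 0 255;-33 0 0 0 255;-37 0 0 0 255;-41 0 0 0 255;-45 0 0 0 255;-49 0 0 0 255;-53 0 0 0 255;-56 0 0 0 255;-58 0 0 0 255;-59 0 0 0 255;-59 0 0 0 255;-59 0 0 0 255"}}

```text
time: 19.27
ee_pos: [0.6406, 0.1552, 0.0677]
tcp_rot: [-179.9, -0.4, 162.9]
wrist_force: [-19.6, 5.2, 5.2]
opening: 0.0001
grasp_force: 9.8
```

Emit:
{"op": "send_rows", "data": {"targets": "5 0 0 0 255;12 0 0 0 255;12 0 -20 0 255;12 0 -60 0 255;20 -40 -110 0 255;30 -90 -160 0 255;35 -120 -163 0 255;35 -120 -163 0 255;35 -120 -163 0 255;35 -120 -163 0 255"}}

```text
time: 20.52
ee_pos: [0.5753, 0.0506, 0.2309]
tcp_rot: [-180.0, -0.0, 162.9]
wrist_force: [0.2, -0.3, 1.0]
opening: 0.0001
grasp_force: 0.0
```

```bash
python3 m.py pics/w5.png; python3 - <<'E'
from h import *
cs,cd=cam("scene"),cam("side");a,b=camera("scene"),camera("side")
x,y=blobs(a,'green',(375,222)) or blobs(a,'green',minA=40),blobs(b,'green',(325,172)) or blobs(b,'green',minA=40);print(x,y)
print(tri(ray(cs,x[0][0]),ray(cd,y[0][0])))
E
```

```text
20.525 [0.57534096 0.05059914 0.23086289] [-1.79987138e+02 -4.01897540e-02  1.62874417e+02] [ 5.   8.9 14.3 95.5  0.  22.2]
ptr 122 -55.41114090845168 from c -55.357414545252595 0.08529668359399332 -57.81258684675026 -52.89985902732674
red [237.4 250.8] [232, 244, 12, 14, 105] [ 0.6331 -0.0636] 0.1053 -54.9 offset of pin from ptr line mm 0.8421759128226582
blue [353.6 249. ] [349, 243, 10, 12, 88] [0.6678 0.056 ] 0.101 19.32 offset of pin from ptr line mm 97.37915800347766
orange [382.3  74.5] [373, 63, 20, 24, 353] [0.5044 0.12  ] 0.1188 124.94 offset of pin from ptr line mm -0.6224814184538838
green [149.3 187. ] [130, 124, 39, 130, 1918] [ 0.5331 -0.0898] 0.1191 -109.32 offset of pin from ptr line mm -96.28117890807752
green [460.2 244.8] [445, 231, 30, 28, 637] [0.6634 0.1509] 0.1572 54.67 offset of pin from ptr line mm 147.71840923293993
[(array([373.9, 233.1]), [369, 228, 11, 11, 97])] [(array([333.5, 168.7]), [329, 164, 10, 10, 75])]
[0.66441543 0.15029356 0.08485515]
```

View pics/w5.png

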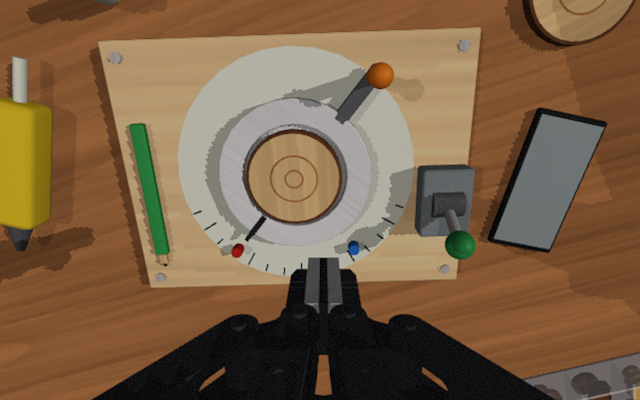

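The knob (460,245) now leans fully over: it travelled 45 mm, and the 20 N reading shows it reached its stop. The pointer is still on the red pin (about 1 mm off), and the slice and the other things are in place.

```bash
python3 -c "
from workcell import ticket
print(ticket.job_done())"
```

```text
the job is handed in; nothing more can be done
None
```

I handed the job in at about 21 s, but no verdict came back: by my last measurement the pointer is about 1 mm off the red pin's centre and the lock toggle is pushed over to its stop, the slice and other things looked undisturbed in the wrist view, and I once overshot the lever through a wrong move and pushed it back before setting the lock.

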